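# Pump up the table's air isolators

### The job

Charge the optical table's air isolators with the hand pump: push the top of its large round plunger down with the fingertips and let it spring right back up, again and again, until the slim indicator pin beside it stands fully out of its collar; then leave the plunger up and move clear. Only push, do not grip anything, the plunger's cap included; do not touch the indicator pin or press the small release button beyond it, and leave everything else where it stands.

Things in the scene. Friction and masses are not known exactly. Their poses are not given: they have to be found in the camera images.
- pump: hand pump bolted down (fixed): dark base plate 100x190x12 mm with an aluminium body. Origin at table height below the body; at yaw 0 its y axis points to the robot's left. In a row along its y: the plunger (y = -30 mm), the indicator column with the pin (y = +35 mm, brass collar's rim 72 mm above the table) and the small release button (y = +76 mm)
- plunger_top (a point): centre of the top of the plunger's round black mushroom cap, 46 mm across (its raised top is flat for 38 mm; its side, the rim from 4 to 17 mm below the top, is not to be gripped), 122 mm above the table when up; z is up and the cap moves straight down. It is the widest and highest part of the pump
- plunger (a joint): plunger's depth in m: 0 up, 0.015 down on a hard stop. Springs back up by itself (6 N at the top, 11 N at the bottom). A ratchet lifts the pin as the plunger comes UP. A stroke counts if it goes at least 0.011 down and then fully up; it lifts the pin about 0.008 (the first 0.005 to 0.015): three to six strokes are needed. Extra strokes do no harm
- pin_tip (a point): centre of the top of the slim steel indicator pin, 10 mm thick, which moves straight up out of its brass collar; 76 mm above the table when fully in, about 121 mm when fully out. It is 65 mm beside the plunger's axis
- pin (a joint): how far the indicator pin is out, in m: 0 in, 0.045 fully out (its last step, from about 0.037); it stays where it is by friction and starts between 0 and 0.020. A dark ring round its foot comes clear of the collar when it is fully out. Not to be touched
- release (a joint): small steel release button, 14 mm across, at the end of the pump beyond the pin, about 106 mm from the plunger's axis and far lower: 0 up, 0.004 pressed. Not to be pressed
- post_holder: black upright post holder, 40x32x61 mm, loose bystander behind the pump; origin at the centre of its underside
- lens_box: flat white lens box, 47x45x19 mm, loose bystander in front of the pump; origin at the centre of its underside
- tape: black roll of tape lying flat, 58x56x19 mm, loose bystander in front of the pump; origin at the centre of its underside
- driver: ball driver with a handle, 193x21x20 mm, loose bystander on the right of the table; origin at the centre of its underside
- sample: sample holder block, 46x52x29 mm, loose bystander on the right of the table; origin at the centre of its underside
- carton: small upright carton, 32x48x66 mm, loose bystander on the right of the table; origin at the centre of its underside

How it is judged:
By the outcome, as a careful person would: the job done as asked, in the order asked, and still so for the second after the job is handed in, with the robot touching nothing.
It also fails if it takes over 38 s, if anything falls off the work surface, if the arm or the gripper's body presses on something with over 40 N, if the wrist force passes 120 N, or if a joint passes its speed limit or range.

### The arm

A 7-joint arm with a two-finger parallel gripper is mounted at the origin on a cart in front of the work surface, level with it; the furniture and walls round the work are solid. World frame = base frame: x ahead of the robot, y to its left, z up, the work surface at z = 0. Lengths are in m, angles in rad, forces in N, time in s.
With the tool pointing down it reaches from about 0.35 to 0.9 m from the base axis. Payload 7.2 kg.
Tool frame: the origin (TCP) lies at the very end of the fingers, on their centre line; the grasp point (between the pads) lies 19 mm behind it; z points along the fingers, y is the line along which they close (so a half turn about z gives the same grasp; the last joint's range is limited). The gripper opens to 88 mm and grips with 3 to 60 N. Pads are 20 mm wide; open, the fingers measure 115 mm over their backs; the gripper's body (75 mm by 178 mm) begins 61 mm behind the grasp point.
Start: joints at [1.116, 0.411, -0.013, 1.596, 0.006, 1.134, -0.082], TCP at [0.236, -0.579, 0.223] pointing down, gripper open.
Joint ranges: [-2.95, 2.95], [-0.29, 1.99], [-1.47, 1.44], [0.14, 2.54], [-1.03, 4.17], [0.13, 1.85], [-2.86, 2.86]. Speed limits (rad/s): [2.39, 2.39, 3.01, 3.01, 3.14, 3.14, 3.14].

### API

Orientations are given as a unit quaternion [x, y, z, w].
In Python, from bench import get_obs, grab_frame, bot, find_in, outline_of, pinpoint gives the robot as it stands.
- The arm moves only by the shell command python3 -m jog 'ROWS' [FORCE]. ROWS is JSON, a list of rows, each an object of numbers: "x", "y", "z": the shift along the tool's x, y, z in m; "yaw": the turn about the tool's z in rad; "fingers": the opening in per cent of the stroke, from 0 (shut) to 100 (fully open). In form: [{"x": .., "y": .., "z": .., "yaw": .., "fingers": ..}, ...]. A call has 1 to 12 rows; each row shifts and turns the commanded pose from where the row before left it, along the tool's axes as they then stand; what a row does not reach is not made up. A row lasts 1/8 s, in which the tool goes at most 62.5 mm and 10.7 degrees, less where a joint would pass 70% of its speed; a pose out of reach is approached as far as the arm can. A call is refused whole if a number of a shift passes 0.0625 or a number of a turn 0.188, either way. A call with a gripper value outside its range is refused whole. The fingers move at their own pace and stop on an object; FORCE is the grip in N (left out, the last holds). Time passes only in rows, so rows that do not move let the fingers close. It gives the time, the measured TCP pose, the force, the opening and the grip force at its end, in the units of the state.
- get_obs(): the state, without advancing time (a new reading comes with each control period).
- grab_frame(name): name is "scene" or "top" or "wrist"; returns a dict with "frame" (384x512x3 uint8, blue, green, red), "fovy" (degrees; the focal length in pixels is half the picture's height over the tangent of half this angle, whatever the lens; pixels are square), "cx", "cy" (the principal point, pixels), "eye" and "rotation" of the camera in the world; the wrist camera has in their place "tool_from_camera" (4x4, takes a point from camera to tool coordinates, whose origin is the TCP and whose axes are the flange's). Camera axes: x right, y down, z forward; pixel columns grow to the right and rows downward; lengths in m; the calibration is good to about 2 mm. A picture is of the moment at which its call begins: read the wrist's pose just before it. There is no depth.
- bot.close_job(): hands the job in; it is judged then, once.
Trained networks look in a picture, given as the dict that the camera call returned (one of the last four; its "shot" number tells which), for a name from the list of things; names that differ only in an ending like _2 or _b are one class to them, and where a whole thing is asked for, a point or a joint stands for the part that bears it (a point fixed in the world has none). Each returns a list of dicts, best first, with "score" (0 to 1); they miss things now and then, are a little off and sometimes report something else, mostly with a low value. They report only what shows in the picture. A call takes as long as a camera call.
- find_in(name, picture): "point" ([column, row] in pixels, amid what is visible of it).
- outline_of(name, picture): "mask" (384x512 bool, what is visible of it) and "point" ([column, row] in pixels, amid what is visible of it).
- pinpoint(name, picture): "point" ([column, row] in pixels: a listed point, or the origin of a listed thing).
The state is a dict: "time_s": time; "joints": joint angles; "qd": joint speeds; "tau": joint torques, N m; "position": TCP position; "eef_rot": TCP orientation; "wrist_force": force on the tool from outside, world axes, zero at the start; "ft_torque": the same for the moment, N m; "width": finger opening in m; "gripper_force": force on a finger pad.
Only numpy, scipy, OpenCV 4.12 (cv2) and the standard library are available. Lean on these libraries where they do the work, as an engineer would, in place of code of your own. Each camera call takes 0.05 s, during which the arm holds its last target. There are 200 camera calls.

## Working session

There is one attempt and no reset: what is moved stays moved. The work goes in short steps, Python scripts to look and compute and a shell command to move; the robot and the scene stay as the last step left them, time stands still between calls to the robot, and variables do not carry over. Pictures are saved under pics/ and viewed, at most 10 in all, crops included, and the job is handed in when it is done.

```bash
mkdir -p pics
cat > h.py <<'E'
import numpy as np, cv2
from bench import *
from scipy.spatial.transform import Rotation as R
def ray(p,px):
    f=p["frame"].shape[0]/2/np.tan(np.radians(p["fovy"])/2)
    d=np.array([(px[0]-p["cx"])/f,(px[1]-p["cy"])/f,1]); 
    return np.array(p["eye"]),np.array(p["rotation"])@(d/np.linalg.norm(d))
def tri(rs):
    A=0;b=0
    for e,d in rs:
        P=np.eye(3)-np.outer(d,d);A=A+P;b=b+P@e
    x=np.linalg.solve(A,b);return x,[np.linalg.norm((np.eye(3)-np.outer(d,d))@(x-e)) for e,d in rs]
def grab(n):
    o=get_obs();p=grab_frame(n)
    if n=="wrist":
        T=np.array(p["tool_from_camera"]);Rt=R.from_quat(o["eef_rot"]).as_matrix()
        p["eye"]=np.array(o["position"])+Rt@T[:3,3];p["rotation"]=Rt@T[:3,:3]
    return p
E
python3 - <<'E'
from h import *
np.set_printoptions(precision=4,suppress=True)
o=get_obs();print(o["time_s"],o["position"],R.from_quat(o["eef_rot"]).as_matrix(),o["width"])
P={n:grab(n) for n in("scene","top")}
for nm in("plunger_top","pin_tip","pump","release"):
    rs=[]
    for n,p in P.items():
        try:r=pinpoint(nm,p) if nm!="release" else find_in(nm,p)
        except Exception as e: print(nm,e);continue
        print(nm,n,[(np.round(q["point"]),round(q["score"],2)) for q in r[:2]])
        if r: rs.append(ray(p,r[0]["point"]))
    if len(rs)==2: print(tri(rs))
cv2.imwrite("pics/a.png",P["scene"]["frame"]);cv2.imwrite("pics/b.png",P["top"]["frame"])
E
```

```text
0.0 [ 0.2355 -0.5784  0.2218] [[ 0.9261  0.3772 -0.0007]
 [ 0.3772 -0.9261  0.0015]
 [-0.0001 -0.0016 -1.    ]] 0.08745690453840294
plunger_top scene [(array([225., 233.]), 0.7)]Traceback (most recent call last):
  File "<stdin>", line 11, in <module>
  File "h.py", line 7, in ray
    return np.array(p["eye"]),np.array(p["rotation"])@(d/np.linalg.norm(d))
                              ~~~~~~~~~~~~~~~~~~~~~~~^^~~~~~~~~~~~~~~~~~~~~
ValueError: matmul: Input operand 1 has a mismatch in its core dimension 0, with gufunc signature (n?,k),(k,m?)->(n?,m?) (size 3 is different from 4)
```

Camera rotation is a quaternion.

```bash
sed -i 's/p\["rotation"\]=Rt@T\[:3,:3\]/p["rotation"]=R.from_matrix(Rt@T[:3,:3]).as_quat()/; s/np.array(p\["rotation"\])@/R.from_quat(p["rotation"]).as_matrix()@/' h.py
python3 - <<'E'
from h import *
np.set_printoptions(precision=4,suppress=True)
P={n:grab(n) for n in("scene","top")}
for n,p in P.items(): cv2.imwrite(f"pics/{n}.png",p["frame"]);print(n,p["eye"],R.from_quat(p["rotation"]).as_matrix()[:,2])
for nm in("plunger_top","pin_tip","pump","release"):
    rs=[]
    for n,p in P.items():
        r=pinpoint(nm,p) if nm!="release" else find_in(nm,p)
        print(nm,n,[(np.round(q["point"]),round(q["score"],2)) for q in r[:2]])
        if r: rs.append(ray(p,r[0]["point"]))
    if len(rs)==2: print(tri(rs))
E
```

```text
scene [0.0305 0.8055 0.7176] [ 0.4608 -0.7069 -0.5366]
top [ 0.402  -0.0137  1.5523] [ 0.1008  0.0149 -0.9948]
plunger_top scene [(array([226., 235.]), 0.58)]
plunger_top top [(array([192., 212.]), 0.75), (array([361., 214.]), 0.57)]
(array([0.5073, 0.1831, 0.106 ]), [np.float64(0.007458319140841745), np.float64(0.007458319140841747)])
pin_tip scene [(array([213., 262.]), 0.39), (array([316., 167.]), 0.3)]
pin_tip top [(array([185., 194.]), 0.5), (array([338., 232.]), 0.19)]
(array([0.5565, 0.2086, 0.028 ]), [np.float64(0.030106057077744667), np.float64(0.030106057077744837)])
pump scene [(array([224., 284.]), 0.7), (array([187., 267.]), 0.7)]
pump top [(array([188., 223.]), 0.97)]
(array([ 0.4852,  0.215 , -0.0073]), [np.float64(3.579633489663887e-05), np.float64(3.579633489670679e-05)])
release scene []
release top []
```

View pics/scene.png

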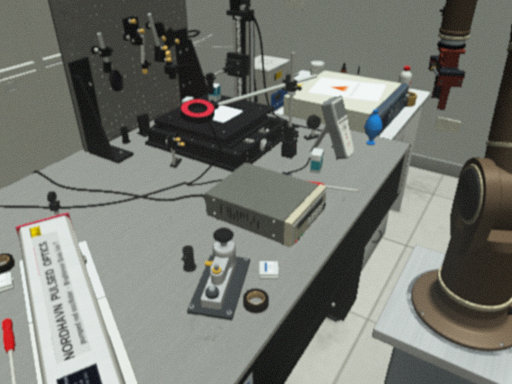

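View pics/top.png

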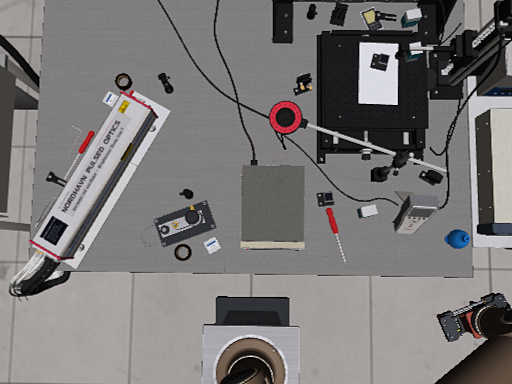

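The scene view shows the pump at about (220,285), with its cap at (224,237), the pin column at (213,265) and the button at (212,290). The top view has the cap at about (193,215), with the grey instrument box just to its right, so I'll travel high.

```bash
python3 -m jog '[{"z":-0.05,"fingers":0},{"z":-0.05,"fingers":0},{"x":0.04,"y":-0.046},{"x":0.04,"y":-0.046},{"x":0.04,"y":-0.046},{"x":0.04,"y":-0.046},{"x":0.04,"y":-0.046},{"x":0.04,"y":-0.046},{"x":0.04,"y":-0.046}]'
python3 -m jog '[{"x":0.04,"y":-0.046},{"x":0.04,"y":-0.046},{"x":0.04,"y":-0.046},{"x":0.04,"y":-0.046},{"x":0.03,"y":-0.03},{},{}]'
cat > m.py <<'E'
from h import *
import sys
np.set_printoptions(precision=4,suppress=True)
o=get_obs();print(o["time_s"],o["position"],o["joints"],R.from_quat(o["eef_rot"]).as_matrix()[:,0],o["width"])
P={n:grab(n) for n in("scene","top","wrist")}
cv2.imwrite(f"pics/{sys.argv[1]}.png",P["wrist"]["frame"])
cv2.imwrite(f"pics/{sys.argv[1]}s.png",cv2.resize(P["scene"]["frame"][200:330,150:300],None,fx=4,fy=4))
for nm in("plunger_top","pin_tip","pump"):
    rs={}
    for n,p in P.items():
        r=pinpoint(nm,p)
        print(nm,n,[(np.round(q["point"]),round(q["score"],2)) for q in r[:2]])
        if r: rs[n]=ray(p,r[0]["point"])
    if len(rs)>1: print(tri(list(rs.values())))
    for n,(e,d) in rs.items():
        z={"plunger_top":.122,"pump":0,"pin_tip":.09}[nm];print(n,"@z",e+d*(z-e[2])/d[2])
E
python3 m.py c
```

```text
0.65 [ 0.2358 -0.5788  0.2227] [ 1.1158  0.4111 -0.0127  1.5962  0.0056  1.1344 -0.0822] [ 0.9261  0.3772 -0.    ] 0.08763489519931042
plunger_top scene [(array([223., 233.]), 0.53)]
plunger_top top [(array([193., 215.]), 0.57)]
plunger_top wrist []
(array([0.5068, 0.1825, 0.1118]), [np.float64(0.00039067188805591476), np.float64(0.0003906718880560749)])
scene @z [0.4991 0.1931 0.122 ]
top @z [0.5057 0.1809 0.122 ]
pin_tip scene [(array([215., 259.]), 0.39)]
pin_tip top []
pin_tip wrist []
scene @z [0.4837 0.2445 0.09  ]
pump scene [(array([224., 283.]), 0.8)]
pump top [(array([189., 222.]), 0.7)]
pump wrist []
(array([ 0.489 ,  0.2119, -0.0098]), [np.float64(0.0009980643251992), np.float64(0.0009980643251992502)])
scene @z [0.4819 0.2195 0.    ]
top @z [0.4893 0.211  0.    ]invalid input
invalid input
```

View pics/c.png

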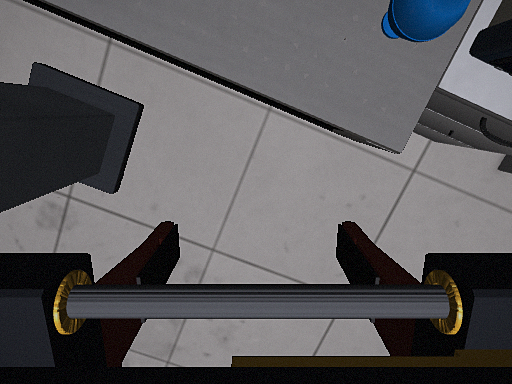

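The wrist view shows floor, the table edge and open fingers. The arm hasn't moved: the rows need every key.

```bash
python3 -m jog '[{"x":0,"y":0,"z":-0.05,"yaw":0,"fingers":0},{"x":0,"y":0,"z":-0.05,"yaw":0,"fingers":0},{"x":0.04,"y":-0.046,"z":0,"yaw":0,"fingers":0},{"x":0.04,"y":-0.046,"z":0,"yaw":0,"fingers":0},{"x":0.04,"y":-0.046,"z":0,"yaw":0,"fingers":0},{"x":0.04,"y":-0.046,"z":0,"yaw":0,"fingers":0},{"x":0.04,"y":-0.046,"z":0,"yaw":0,"fingers":0},{"x":0.04,"y":-0.046,"z":0,"yaw":0,"fingers":0}]'
```

```text
time_s: 2.25
position: [0.3543, -0.2308, 0.323]
eef_rot: [0.981, 0.192, 0.0, 0.0]
wrist_force: [1.6, 1.0, 0.2]
width: 0.0114
gripper_force: 0.0
```

```bash
python3 -m jog '[{"x":0.035,"y":-0.046,"z":0,"yaw":0,"fingers":0},{"x":0.035,"y":-0.046,"z":0,"yaw":0,"fingers":0},{"x":0.035,"y":-0.046,"z":0,"yaw":0,"fingers":0},{"x":0.035,"y":-0.046,"z":0,"yaw":0,"fingers":0},{"x":0.035,"y":-0.046,"z":0,"yaw":0,"fingers":0},{"x":0.035,"y":-0.046,"z":0,"yaw":0,"fingers":0},{"x":0.035,"y":-0.046,"z":0,"yaw":0,"fingers":0},{"x":0,"y":0,"z":0,"yaw":0,"fingers":0},{"x":0,"y":0,"z":0,"yaw":0,"fingers":0}]'
python3 m.py d
```

```text
time_s: 3.38
position: [0.4592, 0.1575, 0.3224]
eef_rot: [0.981, 0.192, -0.0, 0.0]
wrist_force: [-0.1, -0.7, 0.0]
width: 0.0005
gripper_force: 0.0
3.375 [0.4592 0.1575 0.3224] [ 0.2294  0.162  -0.7414  1.7373  0.1138  1.2869 -1.7212] [ 0.926   0.3775 -0.0008] 0.000513488939190509
plunger_top scene [(array([225., 234.]), 0.52)]
plunger_top top []
plunger_top wrist [(array([244., 126.]), 0.67)]
(array([0.5003, 0.1883, 0.1132]), [np.float64(0.0022423751450244994), np.float64(0.0022423751450245197)])
scene @z [0.4918 0.1958 0.122 ]
wrist @z [0.5026 0.1895 0.122 ]
pin_tip scene [(array([216., 262.]), 0.52)]
pin_tip top []
pin_tip wrist [(array([192., 125.]), 0.59)]
(array([0.4772, 0.2497, 0.089 ]), [np.float64(0.00021780413379144338), np.float64(0.0002178041337915206)])
scene @z [0.4764 0.2505 0.09  ]
wrist @z [0.4775 0.2497 0.09  ]
pump scene [(array([224., 285.]), 0.6)]
pump top [(array([188., 219.]), 0.49)]
pump wrist [(array([230., 125.]), 0.78)]
(array([ 0.4926,  0.214 , -0.0141]), [np.float64(0.0031509855707612), np.float64(0.007686304617625004), np.float64(0.004678124096439228)])
scene @z [0.4803 0.2253 0.    ]
top @z [0.4991 0.2143 0.    ]
wrist @z [0.4892 0.2118 0.    ]
```

View pics/d.png

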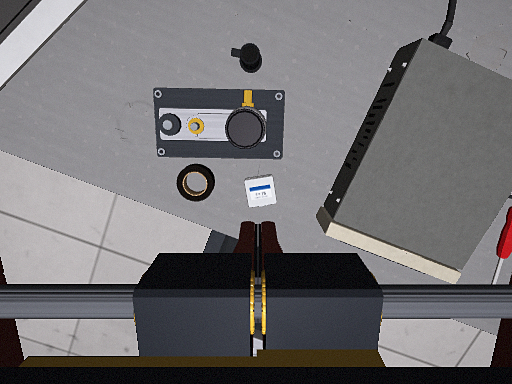

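The wrist view shows the cap at (245,127), the pin and collar at (196,126) and the button at (170,125). The row lies along tool y, and the measured cap–pin distance is 65 mm, which matches. I'll drop 80 mm for a second view.

```bash
python3 -m jog '[{"x":0,"y":-0.013,"z":0.04,"yaw":0,"fingers":0},{"x":0,"y":0,"z":0.04,"yaw":0,"fingers":0},{"x":0,"y":0,"z":0,"yaw":0,"fingers":0},{"x":0,"y":0,"z":0,"yaw":0,"fingers":0}]'
python3 m.py e
```

```text
time_s: 4.47
position: [0.4551, 0.1703, 0.244]
eef_rot: [0.981, 0.192, 0.001, -0.0]
wrist_force: [-0.3, -0.0, 0.8]
width: 0.0005
gripper_force: 0.0
4.475 [0.4551 0.1703 0.244 ] [ 0.1856  0.2299 -0.7455  1.8583  0.1728  1.1176 -1.8067] [0.9261 0.3772 0.0013] 0.0005457904156307634
plunger_top scene [(array([223., 233.]), 0.73)]
plunger_top top [(array([192., 217.]), 0.61)]
plunger_top wrist [(array([258., 135.]), 0.57)]
(array([0.4998, 0.1876, 0.1182]), [np.float64(0.0017490186906972158), np.float64(0.0024520654448872085), np.float64(0.0008121200759513208)])
scene @z [0.4986 0.192  0.122 ]
top @z [0.4972 0.1863 0.122 ]
wrist @z [0.5009 0.1876 0.122 ]
pin_tip scene [(array([223., 236.]), 0.73), (array([213., 262.]), 0.5)]
pin_tip top [(array([187., 224.]), 0.65)]
pin_tip wrist [(array([192., 134.]), 0.44)]
(array([0.4802, 0.2179, 0.1374]), [np.float64(0.00028390448946715547), np.float64(0.021358275550504777), np.float64(0.021512953276906225)])
scene @z [0.5171 0.1695 0.09  ]
top @z [0.4797 0.2036 0.09  ]
wrist @z [0.4757 0.2473 0.09  ]
pump scene [(array([224., 284.]), 0.94), (array([327., 190.]), 0.27)]
pump top [(array([188., 226.]), 0.72)]
pump wrist [(array([234., 126.]), 0.85)]
(array([ 0.4847,  0.2153, -0.0079]), [np.float64(0.0012881649220427074), np.float64(0.007321439620912361), np.float64(0.00662268533924445)])
scene @z [0.4811 0.2205 0.    ]
top @z [0.4771 0.213  0.    ]
wrist @z [0.4917 0.2165 0.    ]
```

View pics/e.png

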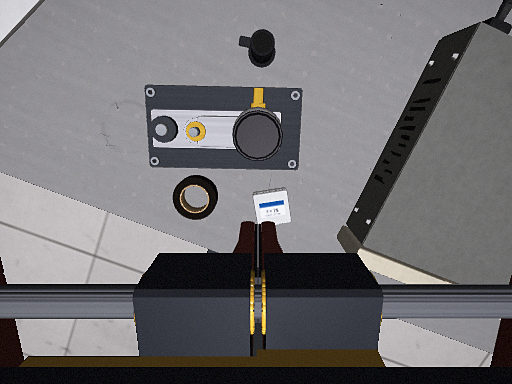

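The cap is at (257,135) and the pin at (195,131), so the target is (0.501, 0.188) with its top near 0.12.

```bash
python3 -m jog '[{"x":0.025,"y":0.001,"z":0,"yaw":0,"fingers":0},{"x":0.024,"y":0,"z":0.03,"yaw":0,"fingers":0},{"x":0,"y":0,"z":0.05,"yaw":0,"fingers":0},{"x":0,"y":0,"z":0.025,"yaw":0,"fingers":0},{"x":0,"y":0,"z":0,"yaw":0,"fingers":0},{"x":0,"y":0,"z":0,"yaw":0,"fingers":0},{"x":0,"y":0,"z":0,"yaw":0,"fingers":0}]'
python3 -m jog '[{"x":0,"y":0,"z":0.012,"yaw":0,"fingers":0},{"x":0,"y":0,"z":0.012,"yaw":0,"fingers":0},{"x":0,"y":0,"z":0,"yaw":0,"fingers":0},{"x":0,"y":0,"z":0,"yaw":0,"fingers":0}]'
```

```text
time_s: 5.95
position: [0.501, 0.1879, 0.1391]
eef_rot: [0.981, 0.192, 0.001, -0.0]
wrist_force: [0.4, 0.4, -0.6]
width: 0.0005
gripper_force: 0.0
time_s: 6.45
position: [0.501, 0.1877, 0.114]
eef_rot: [0.981, 0.192, 0.001, 0.0]
wrist_force: [-0.1, -0.9, 9.4]
width: 0.0005
gripper_force: 4.5
```

```bash
python3 -m jog '[{"x":0,"y":0,"z":0.008,"yaw":0,"fingers":0},{"x":0,"y":0,"z":0,"yaw":0,"fingers":0},{"x":0,"y":0,"z":0,"yaw":0,"fingers":0}]'
```

```text
time_s: 6.82
position: [0.501, 0.1877, 0.1073]
eef_rot: [0.981, 0.192, 0.001, 0.0]
wrist_force: [-3.9, -3.8, 21.3]
width: 0.0005
gripper_force: 10.6
```

On the hard stop at z 0.107 with 21 N. Now full strokes.

```bash
python3 -m jog '[{"x":0,"y":0,"z":-0.025,"yaw":0,"fingers":0},{"x":0,"y":0,"z":0,"yaw":0,"fingers":0},{"x":0,"y":0,"z":0,"yaw":0,"fingers":0},{"x":0,"y":0,"z":0,"yaw":0,"fingers":0},{"x":0,"y":0,"z":0.025,"yaw":0,"fingers":0},{"x":0,"y":0,"z":0,"yaw":0,"fingers":0},{"x":0,"y":0,"z":0,"yaw":0,"fingers":0}]'
python3 -m jog '[{"x":0,"y":0,"z":-0.025,"yaw":0,"fingers":0},{"x":0,"y":0,"z":0,"yaw":0,"fingers":0},{"x":0,"y":0,"z":0,"yaw":0,"fingers":0},{"x":0,"y":0,"z":0,"yaw":0,"fingers":0},{"x":0,"y":0,"z":0.025,"yaw":0,"fingers":0},{"x":0,"y":0,"z":0,"yaw":0,"fingers":0},{"x":0,"y":0,"z":0,"yaw":0,"fingers":0}]'
python3 -m jog '[{"x":0,"y":0,"z":-0.025,"yaw":0,"fingers":0},{"x":0,"y":0,"z":0,"yaw":0,"fingers":0},{"x":0,"y":0,"z":0,"yaw":0,"fingers":0},{"x":0,"y":0,"z":0,"yaw":0,"fingers":0}]'
python3 - <<'E'
from h import *
o=get_obs();p=grab("scene");w=grab("wrist")
a=cv2.resize(p["frame"][215:325,170:270],(500,550),interpolation=3);cv2.imwrite("pics/f.png",a)
E
```

```text
time_s: 7.7
position: [0.5014, 0.1882, 0.1073]
eef_rot: [0.981, 0.192, 0.002, 0.0]
wrist_force: [-3.8, -2.5, 20.4]
width: 0.0006
gripper_force: 9.6
time_s: 8.57
position: [0.5014, 0.1882, 0.1073]
eef_rot: [0.981, 0.192, 0.001, 0.0]
wrist_force: [-1.6, -1.9, 19.0]
width: 0.0004
gripper_force: 9.6
time_s: 9.07
position: [0.4996, 0.1872, 0.1296]
eef_rot: [0.981, 0.192, -0.001, 0.0]
wrist_force: [-0.4, 0.5, 0.8]
width: 0.0005
gripper_force: 0.0
```

View pics/f.png

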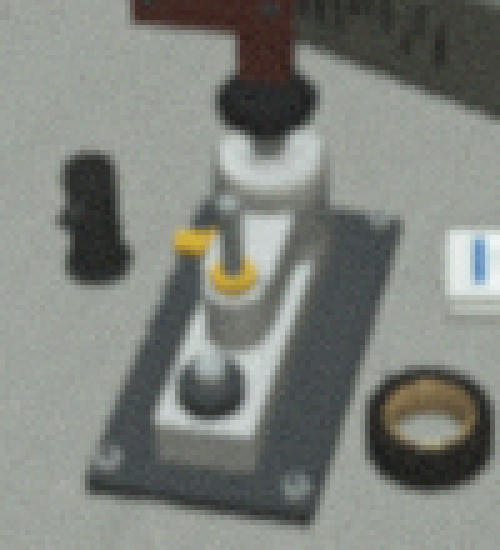

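The cap is up at (265,105). The pin is well out, tip at (228,200) above the collar at (233,275), but no dark ring shows yet. More strokes; extra ones do no harm.

```bash
python3 -m jog '[{"x":0,"y":0,"z":0.025,"yaw":0,"fingers":0},{"x":0,"y":0,"z":0,"yaw":0,"fingers":0},{"x":0,"y":0,"z":0,"yaw":0,"fingers":0},{"x":0,"y":0,"z":-0.025,"yaw":0,"fingers":0},{"x":0,"y":0,"z":0,"yaw":0,"fingers":0},{"x":0,"y":0,"z":0,"yaw":0,"fingers":0},{"x":0,"y":0,"z":0.025,"yaw":0,"fingers":0},{"x":0,"y":0,"z":0,"yaw":0,"fingers":0},{"x":0,"y":0,"z":0,"yaw":0,"fingers":0}]'
python3 -m jog '[{"x":0,"y":0,"z":-0.025,"yaw":0,"fingers":0},{"x":0,"y":0,"z":0,"yaw":0,"fingers":0},{"x":0,"y":0,"z":0,"yaw":0,"fingers":0},{"x":0,"y":0,"z":0,"yaw":0,"fingers":0},{"x":0,"y":0,"z":0.025,"yaw":0,"fingers":0},{"x":0,"y":0,"z":0,"yaw":0,"fingers":0},{"x":0,"y":0,"z":0,"yaw":0,"fingers":0}]'
python3 -m jog '[{"x":0,"y":0,"z":-0.025,"yaw":0,"fingers":0},{"x":0,"y":0,"z":0,"yaw":0,"fingers":0},{"x":0,"y":0,"z":0,"yaw":0,"fingers":0},{"x":0,"y":0,"z":0,"yaw":0,"fingers":0},{"x":0,"y":0,"z":0.025,"yaw":0,"fingers":0},{"x":0,"y":0,"z":0,"yaw":0,"fingers":0},{"x":0,"y":0,"z":0,"yaw":0,"fingers":0}]'
python3 -m jog '[{"x":0,"y":0,"z":-0.025,"yaw":0,"fingers":0},{"x":0,"y":0,"z":0,"yaw":0,"fingers":0},{"x":0,"y":0,"z":0,"yaw":0,"fingers":0},{"x":0,"y":0,"z":-0.05,"yaw":0,"fingers":0},{"x":0,"y":0,"z":-0.05,"yaw":0,"fingers":0},{"x":-0.03,"y":0,"z":0,"yaw":0,"fingers":0},{"x":-0.03,"y":0,"z":0,"yaw":0,"fingers":0},{"x":0,"y":0,"z":0,"yaw":0,"fingers":0},{"x":0,"y":0,"z":0,"yaw":0,"fingers":0},{"x":0,"y":0,"z":0,"yaw":0,"fingers":0}]'
python3 - <<'E'
from h import *
p=grab("scene");w=grab("wrist")
a=cv2.resize(p["frame"][225:315,180:260],(400,450),interpolation=3)
b=cv2.resize(w["frame"][60:240,120:300],(400,450-50),interpolation=3);b=cv2.copyMakeBorder(b,0,50,0,0,0)
cv2.imwrite("pics/g.png",np.hstack([a,b]))
E
```

```text
time_s: 10.3
position: [0.5014, 0.1881, 0.1073]
eef_rot: [0.981, 0.192, 0.001, 0.0]
wrist_force: [-2.4, -2.5, 21.3]
width: 0.0007
gripper_force: 11.1
time_s: 11.18
position: [0.5013, 0.1881, 0.1073]
eef_rot: [0.981, 0.192, 0.001, 0.0]
wrist_force: [-2.7, -1.5, 19.4]
width: 0.0005
gripper_force: 9.9
time_s: 12.05
position: [0.5013, 0.1882, 0.1073]
eef_rot: [0.981, 0.192, 0.001, 0.0]
wrist_force: [-2.6, -1.8, 19.1]
width: 0.0004
gripper_force: 9.7
time_s: 13.3
position: [0.4451, 0.1651, 0.2302]
eef_rot: [0.981, 0.192, -0.0, -0.0]
wrist_force: [-0.1, -0.2, -0.4]
width: 0.0005
gripper_force: 0.0
```

View pics/g.png

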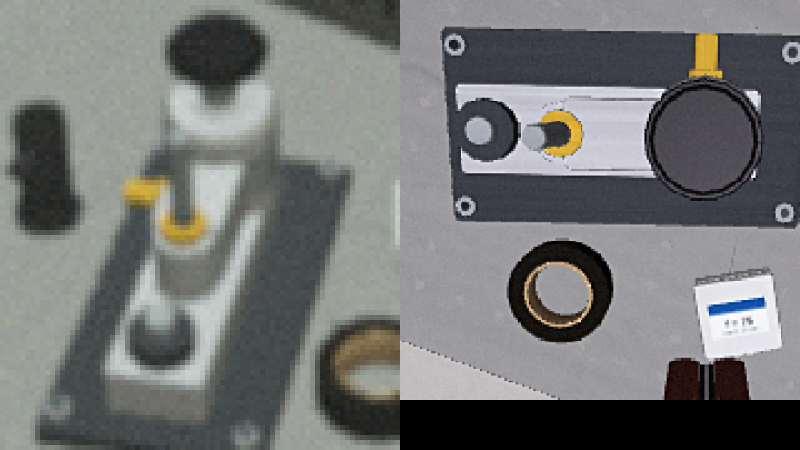

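The cap is up, the pin is clearly out (wrist tip at about pixel (181,120)), and the bystanders are in place. I'll measure the tip height and look closely for the ring.

Run:
```python
from h import *
np.set_printoptions(precision=4,suppress=True)
p=grab("scene");w=grab("wrist")
for q in(p,w): print([(r["point"],round(r["score"],2)) for r in pinpoint("pin_tip",q)[:3]])
ax=np.array([.501,.1878])+65/108*0+np.array([-.377,.926])*.065
print("pin axis",ax)
f=192/np.tan(np.radians(w["fovy"])/2)
for n,q in(("s",p),("w",w)):
    f=192/np.tan(np.radians(q["fovy"])/2)
    for z in(.072,.109,.113,.121):
        c=R.from_quat(q["rotation"]).as_matrix().T@(np.r_[ax,z]-q["eye"]);print(n,z,c[:2]/c[2]*f+[q["cx"],q["cy"]])
a=cv2.resize(p["frame"][240:280,200:230],(450,600),interpolation=0)
b=cv2.resize(w["frame"][100:140,165:195],(450,600),interpolation=0)[:,:350]
cv2.imwrite("pics/i.png",np.hstack([a,b]))
```

```text
[([213.1, 248.2], 0.52)]
[([176.8, 124.4], 0.66)]
pin axis [0.4765 0.248 ]
s 0.072 [217.4452 267.8379]
s 0.109 [216.584  254.7104]
s 0.113 [216.4887 253.2574]
s 0.121 [216.2967 250.3311]
w 0.072 [191.4079 119.8264]
w 0.109 [182.7684 121.204 ]
w 0.113 [181.6984 121.3746]
w 0.121 [179.4645 121.7308]
```

View pics/i.png

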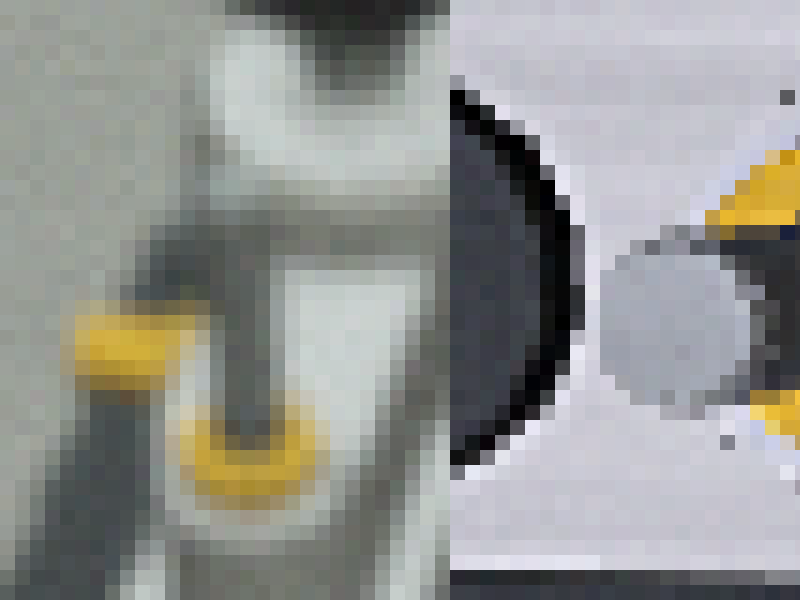

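In the wrist view the pin tip is centred at (180,121.7), which puts it about 120 mm high: fully out, since one step short would be 113 mm or lower. Seven full strokes are done, the plunger is up and the arm is clear.

```bash
python3 -c "
from bench import bot
print(bot.close_job())"
```

```text
the job is handed in; nothing more can be done
None
```

I gave the pump seven full strokes, and the pin tip measured about 120 mm high (fully out is about 121 mm). The plunger is up, the arm is clear, and the job is handed in at about 13 s; no verdict came back.

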